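# Load a shaker and stack the upper tier on its posts

### The job

Set the larger lidded dish down upright on the round rubber mat of the shaker's lower frame, wholly on the mat, and let go of it. Then lift the loose upper frame by its handle and stack it on the lower frame, all four legs fully home in the corner sockets so that it sits level over the dish, and let go. Set both down gently rather than letting them drop, and leave the small dish, the calculator and the marker where they lie.

Things in the scene. Friction and masses are not known exactly. Their poses are not given: they have to be found in the camera images.
- shaker: White laboratory shaker, fixed to the bench, rigid, 250 x 210 mm (x, y), 50 mm high, with an aluminium lower frame bolted on top: base plate 172 x 132 mm, its top 55 mm above the bench, a round mat in the middle and a post at each corner. Origin: centre of the underside on the bench; x along the long side, z up.
- mat_top (a point): Centre of the top face of the round black rubber mat (84 mm across, 2 mm thick) in the middle of the lower frame, 57 mm above the bench, straight above the shaker's origin; axes as the shaker's.
- socket_plane (a point): Point straight above the shaker's origin, midway between the four corner posts, level with their tops, 95 mm above the bench; axes as the shaker's. Posts: 24 x 24 mm, centred at x = +-65 mm, y = +-45 mm. In each top a square socket 13 x 13 mm, 18 mm deep (floor 77 mm above the bench), mouth chamfered by 2.5 mm.
- handle (a point): Centre of the straight grey handle bar of the loose upper frame, 104 mm above its feet. Bar along x, 102 mm long, 14 mm wide (y), 14 mm high, on two stalks at x = +-46 mm; z up. The aluminium frame weighs about 0.4 kg, balanced under this point, and stands on its legs on the bench. When fully home on the lower frame this point is 181 mm above the bench.
- feet (a point): Point midway between the four feet of the upper frame, at their lower ends, 104 mm below the handle centre; axes as the handle's. Legs: round, 10 mm diameter, at x = +-65 mm, y = +-45 mm, tapering to 5 mm over the last 4 mm. Tray on them: 154 x 114 mm (x, y), underside 50 mm, rim 64 mm above the feet. It fits the sockets either way round (half turn).
- dish_mid (a point): The larger lidded culture dish: round, 60 mm across, 18 mm high, white lid over a clear base, about 45 g, one rigid piece, loose, flat on the bench. The point is its centre, 9 mm above its underside; z up.
- small_dish_mid (a point): A small lidded dish, 35 mm across, 14 mm high, loose on the bench: leave it alone. The point is its centre, 7 mm above its underside.
- calculator: Grey pocket calculator, 120 x 75 x 12 mm (x, y, z), loose, flat on the bench: leave it alone. Origin at the centre of its underside.
- marker_mid (a point): White marker pen with a black cap, 125 mm long (x), 12 mm thick, loose on the bench: leave it alone. The point is its centre.
Not all that is in view belongs to the job. Leave any yellow look-alike of the part that bears dish_mid alone. Leave any brown look-alike of the part that bears handle alone.

How it is judged:
On the way, in this order (a step that is already met when the one before it is completed fails the run):
1. The larger dish stands upright on the mat, wholly on it, released, before the upper frame is stacked (horizontal distance between dish_mid and mat_top below 0.012 m and z of dish_mid in the frame of shaker between 0.062 and 0.069 m and angle between dish_mid's own z axis and vertical below 0.05 rad and contact force between dish and the fingers below 0.05 N and horizontal distance between handle and shaker above 0.03 m), for 0.2 s.
2. The upper frame's legs are fully home in the four sockets, the dish still on the mat (horizontal distance between handle and shaker below 0.004 m and z of handle in the frame of shaker between 0.177 and 0.1835 m and angle between handle's own z axis and vertical below 0.025 rad and angle between the x axis of handle and the x axis of shaker, either way round below 0.045 rad and horizontal distance between dish_mid and mat_top below 0.012 m and z of dish_mid in the frame of shaker between 0.062 and 0.069 m and angle between dish_mid's own z axis and vertical below 0.05 rad), for 0.2 s.
At the end, for the whole second after the job is handed in: Upper frame released, at rest and home: handle centre within 4 mm of above the shaker's origin, 177 to 183.5 mm above the bench, level within 0.025 rad, in line with the shaker within 0.045 rad (either way round). Larger dish upright (0.05 rad), at rest, within 12 mm of the mat's centre (all of step 2 and contact force between upper and the fingers below 0.05 N and linear speed of each of upper, dish below 0.02 m/s); the robot touches nothing.
It fails at once if the upper frame drops into the sockets (faster than 0.4 m/s in the last 20 mm) (horizontal distance between handle and shaker below 0.02 m and z of handle in the frame of shaker below 0.201 m and linear speed of upper above 0.4 m/s).
It fails at once if the dish drops onto the lower frame (faster than 0.45 m/s in the last 20 mm) (horizontal distance between dish_mid and mat_top below 0.03 m and z of dish_mid in the frame of shaker below 0.086 m and linear speed of dish above 0.45 m/s).
It fails at once if the larger dish is tipped over (more than 0.6 rad) (angle between dish_mid's own z axis and vertical above 0.6 rad).
It fails at once if the small dish, the calculator or the marker is moved by more than 25 mm (distance of any of small_dish_mid, calculator, marker_mid from where it was at the start of the episode above 0.025 m).
It also fails if it takes over 64 s, if anything falls off the work surface, if the arm or the gripper's body presses on something with over 40 N, if the wrist force passes 120 N, or if a joint passes its speed limit or range.

### The arm

A 6-joint arm with a two-finger parallel gripper is mounted at the origin on the work surface. World frame = base frame: x ahead of the robot, y to its left, z up, the work surface at z = 0. Lengths are in m, angles in rad, forces in N, time in s.
With the tool pointing down it reaches from about 0.35 to 0.775 m from the base axis. Payload 7.3 kg.
Tool frame: the origin (TCP) lies midway between the tips of the shut fingers; the grasp point (between the pads) lies 19 mm behind it; z points along the fingers, y is the line along which they close (so a half turn about z gives the same grasp; the last joint's range is limited). The gripper opens to 92 mm and grips with 3 to 60 N. Pads are 19 mm wide; open, the fingers measure 130 mm over their backs; the gripper's body (75 mm by 190 mm) begins 47 mm behind the grasp point.
Start: joints at [1.115, 0.342, 1.524, -0, 1.275, -0.146], TCP at [0.16, 0.5, 0.227] pointing down, gripper open.
Joint ranges: [-2.53, 2.53], [-0.77, 2.02], [0.04, 2.7], [-1, 4.14], [0.28, 2.66], [-3.11, 3.11]. Speed limits (rad/s): [2.57, 2.57, 3.14, 3.14, 3.14, 3.14].

### API

Orientations are given as [roll, pitch, yaw] about the fixed x, y, z axes, in that order (R = Rz(yaw) Ry(pitch) Rx(roll)).
In Python, from cell import monitor, vision, workorder gives the robot as it stands.
- The arm moves only by the tool move_arm, never from a script. Its argument "rows" is a list of rows, each a list of 5 numbers: the shift along the world's x, y, z in mm, then the turn about the world's z in rad, then the closure, from -1 (fully open) to 1 (shut). A call has 1 to 12 rows; each row shifts and turns the commanded pose from where the row before left it; what a row does not reach is not made up. A row lasts 1/10 s, in which the tool goes at most 50 mm and 8.59 degrees, less where a joint would pass 70% of its speed; a pose out of reach is approached as far as the arm can. A call is refused whole if a number of a shift passes 50 or a number of a turn 0.15, either way. A call with a gripper value outside its range is refused whole. The fingers move at their own pace and stop on an object; "newtons" is the grip in N (left out, the last holds). Time passes only in rows, so rows that do not move let the fingers close. It gives the time, the measured TCP pose, the force, the opening and the grip force at its end, in the units of the state.
- monitor.observe(): the state, without advancing time (a new reading comes with each control period).
- vision.read_camera(name): name is "side" or "top" or "wrist"; returns the picture (420x560x3 uint8, red, green, blue); there is no depth.
- vision.get_calibration(name): a dict with "K" (3x3 intrinsics, pixels), "k1" (the pictures are not rectified: a ray, as slopes to the right and down, at radius r is drawn at 1 + k1 r^2 times it, then the intrinsics apply), "T" (4x4, takes a point from camera to world coordinates); the wrist camera has in their place "mount" (4x4, takes a point from camera to tool coordinates, whose origin is the TCP and whose axes are the flange's). Camera axes: x right, y up, looking along -z (the intrinsics and any distortion apply to the point x, -y, -z); pixel columns grow to the right and rows downward; lengths in m; the calibration is good to about 2 mm. A picture is of the moment at which its call begins: read the wrist's pose just before it. get_calibration takes no time and is no camera call.
- workorder.hand_in(): hands the job in; it is judged then, once.
The state is a dict: "time": time; "qpos": joint angles; "qvel": joint speeds; "joint_efforts": joint torques, N m; "tool_pos": TCP position; "tool_rot": TCP orientation; "contact_force": force on the tool from outside, world axes, zero at the start; "torque": the same for the moment, N m; "opening": finger opening in m; "grip_force": force on a finger pad.
Only numpy, scipy, OpenCV 4.12 (cv2) and the standard library are available. Lean on these libraries where they do the work, as an engineer would, in place of code of your own. Each camera call takes 0.05 s, during which the arm holds its last target. There are 200 camera calls.

## Working session

There is one attempt and no reset: what is moved stays moved. The work goes in short steps, Python scripts to look and compute and a tool call to move; the robot and the scene stay as the last step left them, time stands still between calls to the robot, and variables do not carry over. Pictures are saved under pics/ and viewed, at most 10 in all, crops included, and the job is handed in when it is done.

Besides the shell and the picture viewer there is one more tool, called after "Emit:" in YAML: its name, and indented under it one key for each argument. move_arm: Moves the arm, as the interface text tells. Its arguments: {"type":"object","properties":{"rows":{"type":"array","items":{"type":"array","items":{"type":"number"}}},"newtons":{"type":"number"}},"required":["rows"]}

```bash
mkdir -p pics; ls; cat > h.py <<'E'
import numpy as np, cv2
from cell import monitor, vision, workorder
def rays(cal,T,px):
    K=np.array(cal['K']);px=np.atleast_2d(px).astype(float)
    d=np.array([cal['k1'],0,0,0,0.])
    # model: distorted = (1+k1 r^2)*ray
    u=cv2.undistortPointsIter(px.reshape(-1,1,2),K,d,None,None,(3,100,1e-12)).reshape(-1,2)
    v=np.c_[u[:,0],-u[:,1],-np.ones(len(u))]
    return T[:3,3],v@T[:3,:3].T
def onz(cal,T,px,z):
    o,v=rays(cal,T,px); return o+v*((z-o[2])/v[:,2])[:,None]
def proj(cal,T,P):
    P=np.atleast_2d(P); c=(P-T[:3,3])@T[:3,:3]
    s=np.c_[c[:,0]/-c[:,2],-c[:,1]/-c[:,2]]; s=s*(1+cal['k1']*(s**2).sum(1))[:,None]
    K=np.array(cal['K']); return s*[K[0,0],K[1,1]]+[K[0,2],K[1,2]]
def cam(n):
    c=vision.get_calibration(n)
    return c,np.array(c['T'])
E
python3 - <<'E'
from h import *
for n in('top','side'):
    im=vision.read_camera(n); cv2.imwrite(f'pics/{n}0.png',im[:,:,::-1]); c=vision.get_calibration(n); print(n,np.round(c['K'],1).tolist(),c['k1'],np.round(c['T'],3).tolist())
c=vision.get_calibration('wrist');print({k:np.round(v,3).tolist() for k,v in c.items()})
print(monitor.observe())
for n in('top','side'):
    im=cv2.imread(f'pics/{n}0.png'); cv2.imwrite(f'pics/{n}0b.png',cv2.resize(im,(800,600),interpolation=cv2.INTER_CUBIC))
E
```

```text
pics
top [[517.4, 0.0, 279.2], [0.0, 517.4, 203.7], [0.0, 0.0, 1.0]] -0.11596249585415505 [[-0.02, 0.983, -0.181, 0.401], [-1.0, -0.019, 0.004, -0.069], [0.0, 0.181, 0.983, 1.279], [0.0, 0.0, 0.0, 1.0]]
side [[406.2, 0.0, 282.2], [0.0, 406.2, 207.5], [0.0, 0.0, 1.0]] 0.0144179003161372 [[-0.863, 0.344, -0.37, 0.297], [-0.505, -0.616, 0.605, 0.424], [-0.02, 0.709, 0.705, 0.681], [0.0, 0.0, 0.0, 1.0]]
{'K': [[353.615, 0.0, 285.526], [0.0, 353.615, 209.228], [0.0, 0.0, 1.0]], 'k1': -0.026, 'mount': [[-0.001, 0.964, 0.265, 0.071], [1.0, 0.001, -0.0, 0.0], [-0.001, 0.265, -0.964, -0.159], [0.0, 0.0, 0.0, 1.0]]}
{'time': 0.1, 'qpos': array([ 1.11497470e+00,  3.42645004e-01,  1.52487982e+00, -8.01358247e-06,
        1.27539495e+00, -1.46013148e-01]), 'qvel': array([ 1.63104964e-04, -7.41559498e-04, -2.94253828e-03, -3.25803271e-04,
       -1.06851412e-03, -6.37898218e-05]), 'joint_efforts': array([ 1.11051944e-03, -4.32009637e+01, -2.44688863e+01,  7.19039189e-02,
        5.26019605e-02, -3.22582639e-05]), 'tool_pos': array([0.15989526, 0.49969868, 0.22613318]), 'tool_rot': array([-3.14027853e+00, -1.85508137e-04,  2.83178639e+00]), 'contact_force': array([-0.45034546, -0.9528846 ,  0.28481838]), 'torque': array([-0.00375173,  0.026791  ,  0.03167176]), 'grip_force': 0.0, 'opening': 0.0920694977828877}
```

View pics/top0b.png

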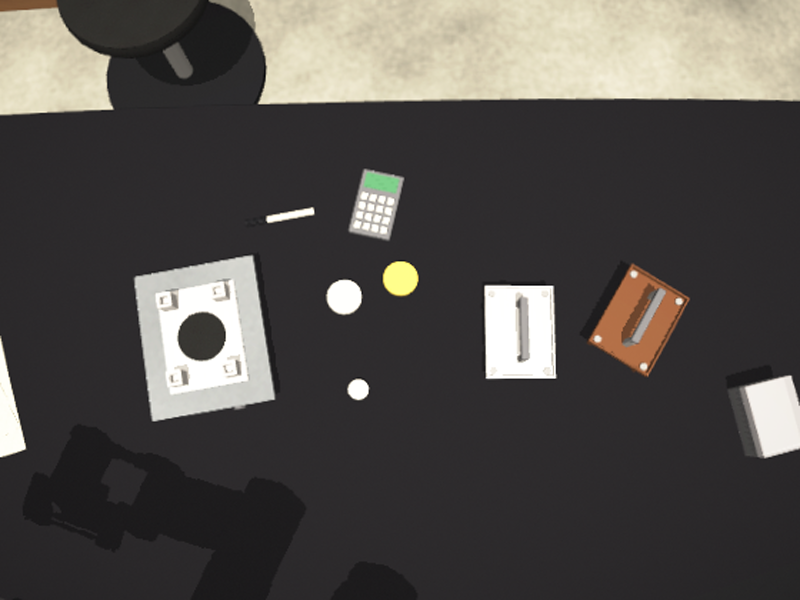

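View pics/side0b.png

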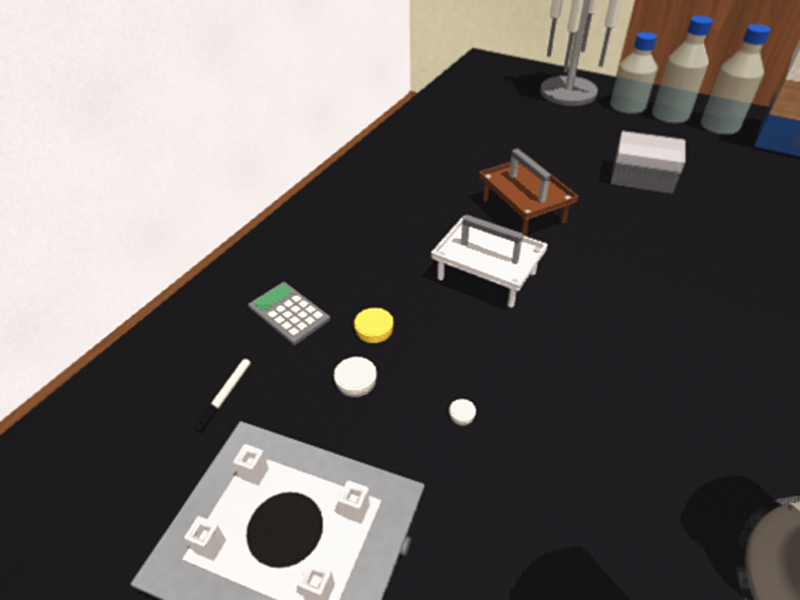

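The top view (800-wide) shows the mat at (202,336), dish (344,297), yellow dish (400,278), upper frame's handle (521,327), brown frame (650,315), small dish (358,389). The side view agrees with this.

```bash
python3 - <<'E'
from h import *
c,T=cam('top'); im=cv2.imread('pics/top0.png'); g=cv2.cvtColor(im,6); s=.7
def blob(mask,x,y):
    n,l,st,ce=cv2.connectedComponentsWithStats(mask.astype('uint8'),connectivity=4)
    k=l[int(y*s),int(x*s)]; return ce[k],st[k],(l==k).astype('uint8')
m,st,_=blob(g<70,202,336); print('mat',st,onz(c,T,m,.057).round(4))
for nm,x,y,z in(('dish',344,297,.018),('yellow',400,278,.018),('small',358,389,.014)):
    m,st,_=blob(im.max(2)>110,x,y); print(nm,st,onz(c,T,m,z).round(4))
# shaker outline
m,st,mk=blob(g>90,150,380); cn=max(cv2.findContours(mk,0,1)[0],key=len)
print(st); b=cv2.boxPoints(cv2.minAreaRect(cn)); print('outline',b.round(1).tolist()); P=onz(c,T,b,.05); print(P.round(4), np.linalg.norm(P-np.roll(P,1,0),axis=1).round(4),P.mean(0))
# plate corners / frame tray read by eye (800 px)
fr=np.array([[485,286],[554,286],[555,378],[486,378]])*s; P=onz(c,T,fr,.064); print('tray',P.round(4).tolist(),P.mean(0),np.linalg.norm(P-np.roll(P,1,0),axis=1).round(4))
h=np.array([[520,294],[523,360]])*s; P=onz(c,T,h,.111);print('handle',P.round(4),P.mean(0))
ps=np.array([[166,300],[220,290],[232,368],[178,377]])*s; P=onz(c,T,ps,.095);print('posts',P.round(4),P.mean(0),np.linalg.norm(P-np.roll(P,1,0),axis=1).round(4))
a=cv2.resize(im[170:300,85:285],(800,520),interpolation=cv2.INTER_CUBIC); 
b=cv2.resize(im[190:275,330:430],(700,595),interpolation=cv2.INTER_CUBIC)
cv2.imwrite('pics/a.png',a);cv2.imwrite('pics/b.png',b)
E
```

```text
mat [125 219  33  33 848] [[0.5567 0.2591 0.057 ]]
dish [228 196  26  25 490] [[0.6261 0.0222 0.018 ]]
yellow [268 183  25  24 490] [[ 0.6569 -0.0761  0.018 ]]
small [243 265  16  15 180] [[ 4.665e-01 -2.000e-04  1.400e-02]]
[  94  179   99  116 8036]
outline [[89.69999694824219, 191.5], [176.6999969482422, 178.0], [192.89999389648438, 281.79998779296875], [105.80000305175781, 295.3999938964844]]
[[0.6677 0.3929 0.05  ]
 [0.697  0.1759 0.05  ]
 [0.4443 0.1338 0.05  ]
 [0.4144 0.3429 0.05  ]] [0.2582 0.2189 0.2563 0.2112] [0.55584838 0.26135826 0.05      ]
tray [[0.6311, -0.2183, 0.064], [0.6289, -0.3349, 0.064], [0.4747, -0.3281, 0.064], [0.4774, -0.2139, 0.064]] [ 0.55301586 -0.27380465  0.064     ] [0.1537 0.1166 0.1543 0.1142]
handle [[ 0.608  -0.2686  0.111 ]
 [ 0.5016 -0.2683  0.111 ]] [ 0.55480058 -0.26846013  0.111     ]
posts [[0.6121 0.3096 0.095 ]
 [0.6271 0.2197 0.095 ]
 [0.4989 0.1974 0.095 ]
 [0.4855 0.2855 0.095 ]] [0.55592387 0.25305016 0.095     ] [0.1289 0.0911 0.1301 0.0892]
```

View pics/b.png

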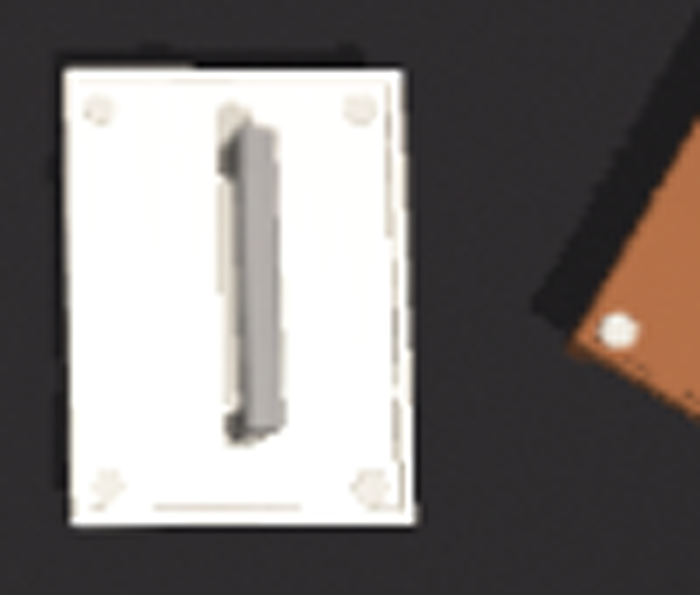

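View pics/a.png

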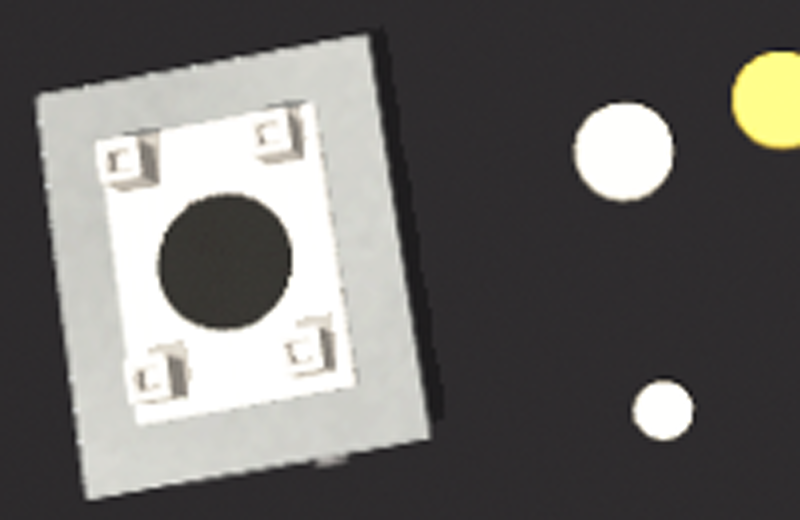

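Emit:
move_arm:
  rows:
    - [40, -24, 3, -0.1, -1]
    - [40, -24, 3, -0.1, -1]
    - [40, -24, 3, -0.1, -1]
    - [40, -24, 3, -0.1, -1]
    - [40, -24, 3, -0.1, -1]
    - [40, -24, 3, -0.1, -1]
    - [40, -24, 3, -0.1, -1]
    - [40, -24, 3, -0.1, -1]
    - [40, -24, 3, -0.1, -1]
    - [36, -28, 3, -0.1, -1]
    - [0, 0, 0, -0.09, -1]
    - [0, 0, 0, 0, -1]

```text
time: 1.3
tool_pos: [0.5567, 0.2549, 0.2557]
tool_rot: [-3.14, 0.0, 1.739]
contact_force: [-0.4, 0.4, -0.3]
opening: 0.0919
grip_force: 0.0
```

```bash
cat >> h.py <<'E'
from scipy.spatial.transform import Rotation
def wrist(name):
    s=monitor.observe(); im=vision.read_camera('wrist'); c=vision.get_calibration('wrist')
    T=np.eye(4);T[:3,:3]=Rotation.from_euler('xyz',s['tool_rot']).as_matrix();T[:3,3]=s['tool_pos'];T=T@np.array(c['mount'])
    cv2.imwrite(f'pics/{name}.png',im[:,:,::-1]); cv2.imwrite(f'pics/{name}b.png',cv2.resize(im[:,:,::-1],(800,600),interpolation=cv2.INTER_CUBIC)); np.save(f'pics/{name}.npy',T)
    print(s['tool_pos'].round(4),s['tool_rot'].round(4),s['time'],s['opening'],s['contact_force'].round(1)); return im,c,T
E
python3 -c "
from h import *
wrist('w1')"
```

```text
[0.5567 0.2549 0.2557] [-3.1399e+00  1.0000e-04  1.7387e+00] 1.3 0.09186102687223417 [-0.4  0.4 -0.3]
```

View pics/w1b.png

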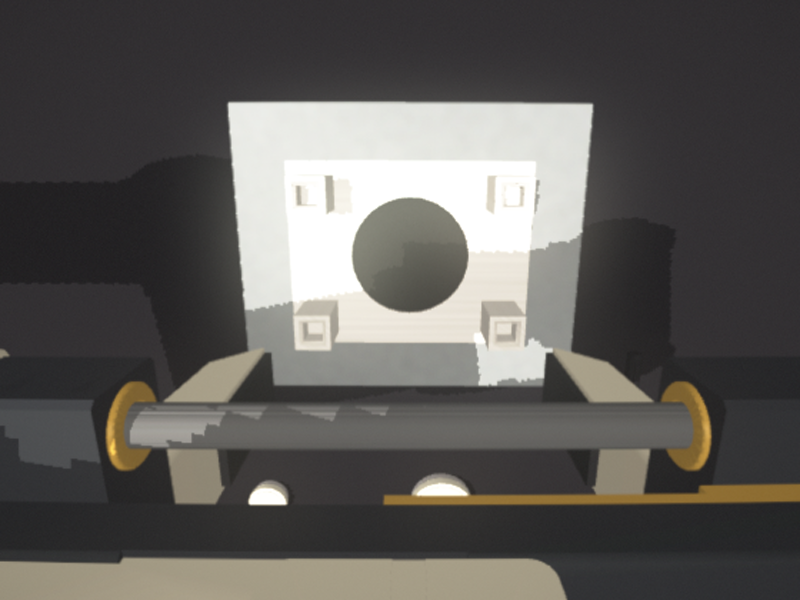

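The wrist view shows the shaker outline corners at (228,102), (592,103), (575,385) and (248,386). The sockets are at (306,195), (513,194), (505,328) and (314,329), with the mat at (410,255).

```bash
python3 - <<'E'
from h import *
from scipy.optimize import least_squares
c=vision.get_calibration('wrist');T=np.load('pics/w1.npy'); s=.7
im=cv2.imread('pics/w1.png');g=cv2.cvtColor(im,6)
q=lambda a:(np.array(a)+.5)*s-.5
for nm,p,z in(('out',[[228,102],[592,103],[575,385],[248,386]],.05),('sock',[[306,195],[513,194],[505,328],[314,329]],.095)):
    P=onz(c,T,q(p),z); e=np.roll(P,-1,0)-P; print(nm,P.round(4).tolist(),P.mean(0).round(4),np.linalg.norm(e,axis=1).round(4),np.degrees(np.arctan2(e[:,1],e[:,0])).round(2))
n,l,st,ce=cv2.connectedComponentsWithStats((g<105).astype('uint8'),connectivity=4);k=l[int(255*s),int(410*s)];print(st[k],onz(c,T,ce[k],.057).round(4))
m=q([[352,255],[468,255],[410,197],[410,312]]);print(onz(c,T,m,.057).round(4))
# side view sockets for cross-check
cs,Ts=cam('side');print('side',onz(cs,Ts,np.array([[249,457],[356,493],[318,578],[205,531]])*s,.095).round(4))
print('side mat/dish',onz(cs,Ts,np.array([[285,529]])*s,.057),onz(cs,Ts,np.array([[355,373]])*s,.018))
cv2.imwrite('pics/w1c.png',cv2.resize(im[120:260,190:390],(800,560),interpolation=cv2.INTER_CUBIC))
E
```

```text
out [[0.4176, 0.343, 0.05], [0.6623, 0.3837, 0.05], [0.7033, 0.1789, 0.05], [0.449, 0.1348, 0.05]] [0.5581 0.2601 0.05  ] [0.2481 0.2089 0.2581 0.2106] [   9.44  -78.67 -170.18   98.59]
sock [[0.4859, 0.2941, 0.095], [0.6129, 0.3162, 0.095], [0.627, 0.2294, 0.095], [0.5013, 0.2074, 0.095]] [0.5568 0.2618 0.095 ] [0.129  0.0879 0.1277 0.088 ] [   9.87  -80.79 -170.06  100.05]
[ 258  171   69   47 2165] [[0.5677 0.245  0.057 ]]
[[0.5163 0.2537 0.057 ]
 [0.5985 0.2676 0.057 ]
 [0.5505 0.301  0.057 ]
 [0.5646 0.2185 0.057 ]]
side [[0.6268 0.2266 0.095 ]
 [0.4983 0.2027 0.095 ]
 [0.4822 0.2927 0.095 ]
 [0.6099 0.3132 0.095 ]]
side mat/dish [[0.55564669 0.26111323 0.057     ]] [[0.62678577 0.02282181 0.018     ]]
```

View pics/w1c.png

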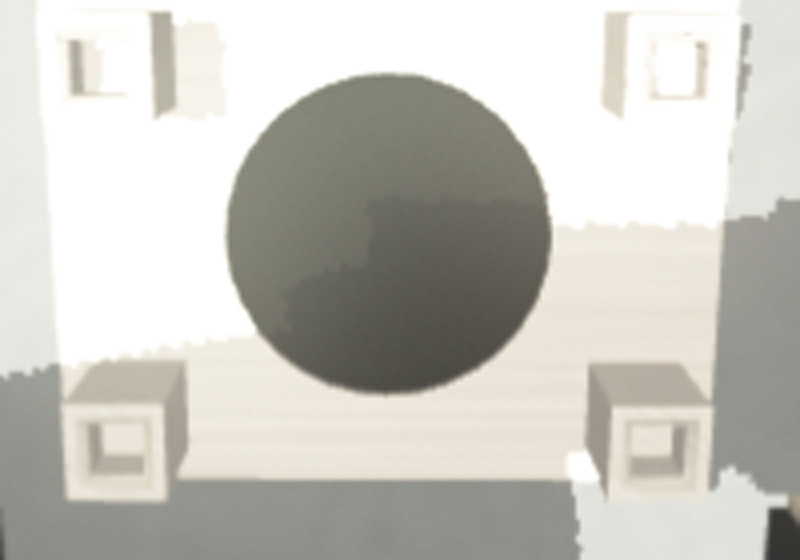

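The crop shows the sockets at (95,65), (679,66), (657,447) and (115,447), and the mat at (390,233), crop pixels.

```bash
python3 - <<'E'
from h import *
c=vision.get_calibration('wrist');T=np.load('pics/w1.npy')
q=lambda a:(np.array(a)+.5)/4-.5+[190,120]
P=onz(c,T,q([[95,65],[679,66],[657,447],[115,447]]),.095);e=np.roll(P,-1,0)-P;print(P.round(4).tolist(),P.mean(0).round(4),np.linalg.norm(e,axis=1).round(4),np.degrees(np.arctan2(e[:,1],e[:,0])).round(2))
print(onz(c,T,q([[389.5,233]]),.057))
E
```

```text
[[0.4853, 0.2944, 0.095], [0.6134, 0.3158, 0.095], [0.6279, 0.2276, 0.095], [0.5002, 0.206, 0.095]] [0.5567 0.2609 0.095 ] [0.1299 0.0894 0.1295 0.0897] [   9.5   -80.65 -170.38   99.59]
[[0.55748235 0.26115571 0.057     ]]
```

Emit:
move_arm:
  rows:
    - [12, -39, -5, 0, -1]
    - [12, -39, -10, 0, -1]
    - [12, -39, -20, 0, -1]
    - [12, -39, -20, 0, -1]
    - [12, -39, -20, 0, -1]
    - [10, -38, -20, 0, -1]
    - [0, 0, -40, 0, -1]
    - [0, 0, -40, 0, -1]
    - [0, 0, -30, 0, -1]
    - [0, 0, -25, 0, -1]
    - [0, 0, -10, 0, -1]
    - [0, 0, 0, 0, -1]

```text
time: 2.55
tool_pos: [0.6249, 0.024, 0.0157]
tool_rot: [-3.139, -0.001, 1.744]
contact_force: [0.1, 0.5, 0.6]
opening: 0.0916
grip_force: 0.0
```

Emit:
move_arm:
  rows:
    - [1, -1, -5, 0, -1]
    - [0, 0, -5, 0, -1]
    - [0, 0, 0, 0, -1]
    - [0, 0, 0, 0, 0]
    - [0, 0, 0, 0, 1]
    - [0, 0, 0, 0, 1]
    - [0, 0, 0, 0, 1]
    - [0, 0, 0, 0, 1]
    - [0, 0, 0, 0, 1]
    - [0, 0, 0, 0, 1]
  newtons: 12

```text
time: 3.55
tool_pos: [0.6271, 0.022, 0.0069]
tool_rot: [3.141, 0.0, 1.742]
contact_force: [-0.6, -0.5, 2.3]
opening: 0.0594
grip_force: 12.0
```

Emit:
move_arm:
  rows:
    - [0, 0, 10, 0, 1]
    - [0, 0, 25, 0, 1]
    - [0, 0, 40, 0, 1]
    - [0, 0, 40, 0, 1]
    - [0, 0, 20, 0, 1]
    - [-8, 27, 5, 0, 1]
    - [-10, 35, 0, 0, 1]
    - [-12, 40, 0, 0, 1]
    - [-12, 40, 0, 0, 1]
    - [-12, 40, 0, 0, 1]
    - [-10, 35, 0, 0, 1]
    - [-6, 22, 0, 0, 1]

```text
time: 4.75
tool_pos: [0.5558, 0.2637, 0.1474]
tool_rot: [3.141, -0.001, 1.744]
contact_force: [-0.3, 0.1, -0.4]
opening: 0.0593
grip_force: 12.0
```

Emit:
move_arm:
  rows:
    - [0, 0, 0, 0, 1]
    - [0, 0, 0, 0, 1]
    - [0, 0, 0, 0, 1]

```text
time: 5.05
tool_pos: [0.5574, 0.26, 0.147]
tool_rot: [3.141, 0.0, 1.741]
contact_force: [0.6, -0.6, -1.1]
opening: 0.0595
grip_force: 12.0
```

Emit:
move_arm:
  rows:
    - [0, 1, -20, 0, 1]
    - [0, 0, -20, 0, 1]
    - [0, 0, -16, 0, 1]
    - [0, 0, -10, 0, 1]
    - [0, 0, -6, 0, 1]
    - [0, 0, -4, 0, 1]
    - [0, 0, -3, 0, 1]
    - [0, 0, -2, 0, 1]
    - [0, 0, 0, 0, 1]
    - [0, 0, 0, 0, 1]

```text
time: 6.05
tool_pos: [0.5572, 0.2622, 0.0661]
tool_rot: [3.141, -0.0, 1.742]
contact_force: [-0.1, -0.2, -0.7]
opening: 0.0595
grip_force: 12.0
```

Emit:
move_arm:
  rows:
    - [0, 0, -1, 0, 1]
    - [0, 0, 0, 0, 1]
    - [0, 0, -1, 0, 1]
    - [0, 0, 0, 0, 1]
    - [0, 0, -0.5, 0, 1]
    - [0, 0, 0, 0, 1]
    - [0, 0, 0, 0, 1]

```text
time: 6.75
tool_pos: [0.5572, 0.2621, 0.0638]
tool_rot: [3.141, -0.0, 1.742]
contact_force: [-1.6, 0.1, 4.7]
opening: 0.0596
grip_force: 12.0
```

In contact (4.7 N up); release gently and rise.

Emit:
move_arm:
  rows:
    - [0, 0, 0.3, 0, 0.5]
    - [0, 0, 0, 0, 0]
    - [0, 0, 0, 0, -0.5]
    - [0, 0, 0, 0, -1]
    - [0, 0, 0, 0, -1]
    - [0, 0, 0, 0, -1]
    - [0, 0, 10, 0, -1]
    - [0, 0, 30, 0, -1]
    - [0, 0, 45, 0, -1]
    - [0, 0, 45, 0, -1]
    - [0, 0, 45, 0, -1]
    - [0, 0, 0, 0, -1]

```text
time: 7.95
tool_pos: [0.5598, 0.2631, 0.247]
tool_rot: [3.127, -0.002, 1.742]
contact_force: [-0.3, 0.8, 0.7]
opening: 0.0917
grip_force: 0.0
```

```bash
python3 - <<'E'
from h import *
im,c,T=wrist('w2')
cv2.imwrite('pics/w2c.png',cv2.resize(im[80:290,140:420,::-1],(800,600),interpolation=cv2.INTER_CUBIC))
E
```

```text
[0.5598 0.2631 0.247 ] [ 3.1274e+00 -2.1000e-03  1.7420e+00] 7.95 0.09172948715137942 [-0.3  0.8  0.7]
```

View pics/w2c.png

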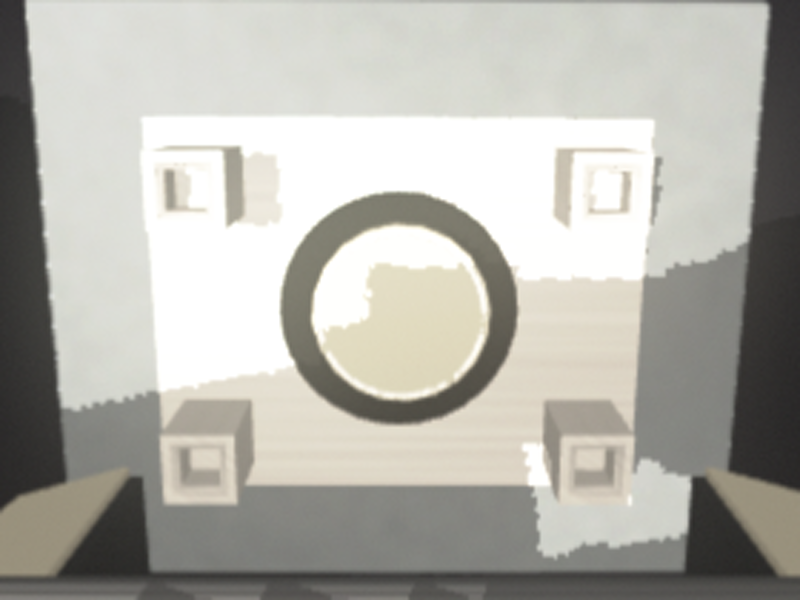

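The dish is centred on the mat (ring even, about 400,307). Next, the frame.

Emit:
move_arm:
  rows:
    - [0, -30, 5, 0.1, -1]
    - [0, -40, 5, 0.11, -1]
    - [0, -42, 5, 0.11, -1]
    - [0, -42, 0, 0.11, -1]
    - [0, -42, 0, 0.11, -1]
    - [0, -42, 0, 0.11, -1]
    - [0, -42, 0, 0.11, -1]
    - [0, -42, 0, 0.11, -1]
    - [0, -42, 0, 0.11, -1]
    - [0, -42, 0, 0.11, -1]
    - [0, -42, 0, 0.11, -1]
    - [0, -42, 0, 0.11, -1]

```text
time: 9.2
tool_pos: [0.5563, -0.2294, 0.2526]
tool_rot: [3.141, -0.002, 3.056]
contact_force: [0.7, -0.2, -1.4]
opening: 0.0915
grip_force: 0.0
```

Emit:
move_arm:
  rows:
    - [-2, -40, 0, 0.05, -1]
    - [-2, -3, 0, 0, -1]
    - [0, 0, 0, 0, -1]
    - [0, 0, 0, 0, -1]

```text
time: 9.6
tool_pos: [0.5529, -0.2699, 0.253]
tool_rot: [3.14, -0.001, 3.102]
contact_force: [0.3, 0.6, 1.1]
opening: 0.0918
grip_force: 0.0
```

```bash
python3 - <<'E'
from h import *
im,c,T=wrist('w3')
E
```

```text
[ 0.5529 -0.2699  0.253 ] [ 3.1403e+00 -1.0000e-03  3.1018e+00] 9.6 0.09175953943733521 [0.3 0.6 1.1]
```

View pics/w3b.png

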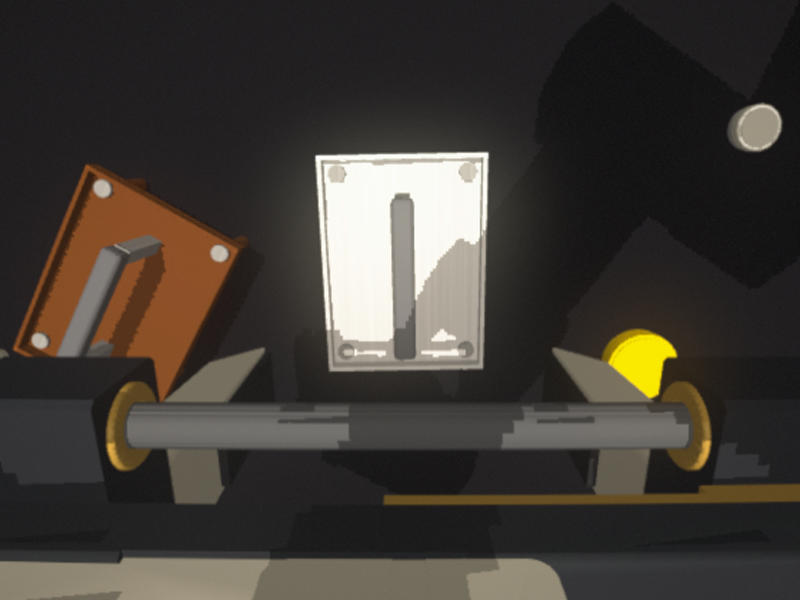

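Tray corners are at (317,156), (487,153), (483,369) and (330,370). The handle bar runs from (402,199) to (404.5,358).

```bash
python3 - <<'E'
from h import *
c=vision.get_calibration('wrist');T=np.load('pics/w3.npy')
q=lambda a:(np.array(a)+.5)*.7-.5
P=onz(c,T,q([[317,156],[487,153],[483,369],[330,370]]),.064);e=np.roll(P,-1,0)-P;print(P.round(4).tolist(),P.mean(0).round(4),np.linalg.norm(e,axis=1).round(4),np.degrees(np.arctan2(e[:,1],e[:,0])).round(2))
P=onz(c,T,q([[402,199],[404.5,358]]),.111);print(P,P.mean(0),P[1]-P[0])
P=onz(c,T,q([[337,173],[468,171],[465,350],[347,352]]),.055);e=np.roll(P,-1,0)-P;print('caps',P.mean(0).round(4),np.linalg.norm(e,axis=1).round(4),np.degrees(np.arctan2(e[:,1],e[:,0])).round(2))
E
```

```text
[[0.4768, -0.3272, 0.064], [0.4795, -0.2142, 0.064], [0.6341, -0.2171, 0.064], [0.6302, -0.3309, 0.064]] [ 0.5552 -0.2723  0.064 ] [0.1131 0.1547 0.1139 0.1535] [ 88.66  -1.08 -91.95 178.61]
[[ 0.50397706 -0.27129315  0.111     ]
 [ 0.60396694 -0.27404341  0.111     ]] [ 0.553972   -0.27266828  0.111     ] [ 0.09998988 -0.00275026  0.        ]
caps [ 0.5553 -0.2724  0.055 ] [0.0901 0.1312 0.0892 0.1314] [ 88.53  -1.53 -91.31 178.88]
```

Emit:
move_arm:
  rows:
    - [2, -2.5, -20, 0.013, -1]
    - [0, 0, -40, 0, -1]
    - [0, 0, -40, 0, -1]
    - [0, 0, -30, 0, -1]
    - [0, 0, -20, 0, -1]
    - [0, 0, -12, 0, -1]
    - [0, 0, -6, 0, -1]
    - [0, 0, 0, 0, -1]
    - [0, 0, 0, 0, -1]
    - [0, 0, 0, 0, -1]

```text
time: 10.65
tool_pos: [0.5557, -0.2738, 0.0868]
tool_rot: [-3.141, 0.002, 3.115]
contact_force: [-0.7, -0.1, -1.0]
opening: 0.0923
grip_force: 0.0
```

Emit:
move_arm:
  rows:
    - [0, 1, -1.5, 0, -0.5]
    - [0, 0, 0, 0, 0]
    - [0, 0, 0, 0, 0.4]
    - [0, 0, 0, 0, 0.7]
    - [0, 0, 0, 0, 1]
    - [0, 0, 0, 0, 1]
    - [0, 0, 0, 0, 1]
    - [0, 0, 0, 0, 1]
    - [0, 0, 0, 0, 1]
    - [0, 0, 0, 0, 1]
  newtons: 40

```text
time: 11.65
tool_pos: [0.555, -0.2725, 0.084]
tool_rot: [3.141, 0.0, 3.115]
contact_force: [-0.1, 0.4, -0.3]
opening: 0.0165
grip_force: 0.0
```

Emit:
move_arm:
  rows:
    - [0, 0, 0, 0, 1]
    - [0, 0, 0, 0, 1]
    - [0, 0, 0, 0, 1]

```text
time: 11.95
tool_pos: [0.555, -0.2725, 0.084]
tool_rot: [3.142, -0.0, 3.115]
contact_force: [0.3, -0.4, -0.9]
opening: 0.0134
grip_force: 40.0
```

Emit:
move_arm:
  rows:
    - [0, 0, 5, 0, 1]
    - [0, 0, 15, 0, 1]
    - [0, 0, 30, 0, 1]
    - [0, 0, 35, 0, 1]
    - [0, 0, 30, 0, 1]
    - [0, 0, 15, 0, 1]
    - [0, 0, 5, 0, 1]
    - [0, 0, 0, 0, 1]
    - [0, 0, 0, 0, 1]

```text
time: 12.85
tool_pos: [0.5544, -0.272, 0.2176]
tool_rot: [3.14, -0.002, 3.115]
contact_force: [-0.1, 0.1, -3.2]
opening: 0.0135
grip_force: 40.0
```

Emit:
move_arm:
  rows:
    - [0, 10, 0, 0, 1]
    - [0, 20, 0, 0.01, 1]
    - [0, 30, 0, 0.02, 1]
    - [0, 40, 0, 0.02, 1]
    - [0, 40, 0, 0.02, 1]
    - [0, 40, 0, 0.02, 1]
    - [0, 40, 0, 0.02, 1]
    - [0, 40, 0, 0.02, 1]
    - [0, 40, 0, 0.02, 1]
    - [0, 40, 0, 0.02, 1]
    - [0, 40, 0, 0.02, 1]
    - [0, 40, 0, 0, 1]

```text
time: 14.05
tool_pos: [0.5535, 0.1506, 0.2188]
tool_rot: [3.141, -0.001, -2.976]
contact_force: [0.4, -0.9, -3.7]
opening: 0.0137
grip_force: 40.0
```

Emit:
move_arm:
  rows:
    - [0, 40, 0, 0, 1]
    - [0, 30, 0, 0, 1]
    - [0, 25, 0, 0, 1]
    - [1, 12, 0, 0, 1]
    - [1, 6, 0, 0, 1]
    - [0, 0, 0, 0, 1]
    - [0, 0, 0, 0, 1]
    - [0, 0, 0, 0, 1]
    - [0, 0, 0, 0, 1]

```text
time: 14.95
tool_pos: [0.5573, 0.2596, 0.2192]
tool_rot: [-3.142, 0.0, -2.98]
contact_force: [0.8, -0.6, -2.4]
opening: 0.0137
grip_force: 40.0
```

```bash
python3 - <<'E'
from h import *
im,c,T=wrist('w4')
E
```

```text
[0.5573 0.2596 0.2192] [-3.1416  0.     -2.9797] 14.95 0.01372837953063016 [ 0.8 -0.6 -2.4]
```

View pics/w4b.png

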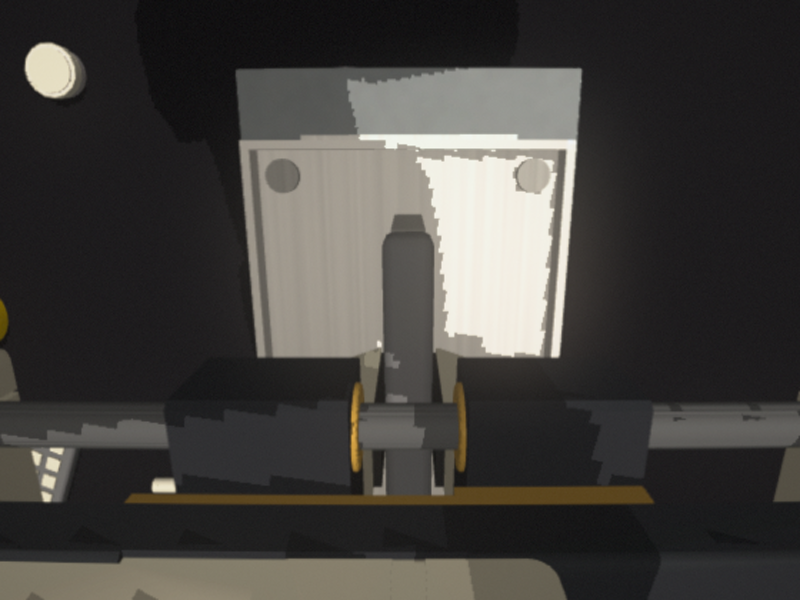

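Held frame: far rim corners at (240,141) and (576,141), caps at (282,176) and (534,175). The shaker's far edge, (237,70) to (580,70), is parallel to the rim.

```bash
python3 - <<'E'
from h import *
c=vision.get_calibration('wrist');T=np.load('pics/w4.npy')
q=lambda a:(np.array(a)+.5)*.7-.5
y=3.3085-np.pi; ux=np.array([np.cos(y),np.sin(y)]);uy=np.array([-ux[1],ux[0]]); t=np.array([.5573,.2596])
for p,z in(([[240,141],[576,141]],.199),([[282,176],[534,175]],.19),([[383,245],[433,245]],.246)):
    P=onz(c,T,q(p),z);d=P[1]-P[0];print(P.round(4).tolist(),np.linalg.norm(d).round(4),np.degrees(np.arctan2(d[1],d[0])).round(2),'rel tool',[( (r[:2]-t)@ux*1e3).round(1) for r in P],[((r[:2]-t)@uy*1e3).round(1) for r in P])
P=onz(c,T,q([[237,70],[580,70]]),.05);d=P[1]-P[0];print(P,np.linalg.norm(d),np.degrees(np.arctan2(d[1],d[0])))
E
```

```text
[[0.4903, 0.1904, 0.199], [0.4719, 0.3035, 0.199]] 0.1146 99.25 rel tool [np.float64(-77.5), np.float64(-76.9)] [np.float64(-57.1), np.float64(57.5)]
[[0.5003, 0.2037, 0.19], [0.4852, 0.2941, 0.19]] 0.0916 99.47 rel tool [np.float64(-65.5), np.float64(-65.4)] [np.float64(-45.7), np.float64(46.0)]
[[0.51, 0.2449, 0.246], [0.5078, 0.258, 0.246]] 0.0132 99.24 rel tool [np.float64(-49.1), np.float64(-49.0)] [np.float64(-6.6), np.float64(6.6)]
[[0.45173503 0.13759353 0.05      ]
 [0.41842362 0.34211032 0.05      ]] 0.20721189205012838 99.25102006777782
```

Emit:
move_arm:
  rows:
    - [0, 1.2, -12, 0.003, 1]
    - [0, 0, -12, 0, 1]
    - [0, 0, -8, 0, 1]
    - [0, 0, -4, 0, 1]
    - [0, 0, -3, 0, 1]
    - [0, 0, -3, 0, 1]
    - [0, 0, -3, 0, 1]
    - [0, 0, 0, 0, 1]
    - [0, 0, 0, 0, 1]

```text
time: 15.9
tool_pos: [0.5571, 0.2617, 0.1742]
tool_rot: [3.142, 0.0, -2.975]
contact_force: [-0.1, 0.1, -3.2]
opening: 0.0138
grip_force: 40.0
```

Emit:
move_arm:
  rows:
    - [0, -0.6, -2, 0, 1]
    - [0, 0, -2, 0, 1]
    - [0, 0, -2, 0, 1]
    - [0, 0, -2, 0, 1]
    - [0, 0, 0, 0, 1]
    - [0, 0, 0, 0, 1]

```text
time: 16.5
tool_pos: [0.557, 0.2611, 0.166]
tool_rot: [3.142, -0.0, -2.975]
contact_force: [-0.1, 0.2, -2.8]
opening: 0.0137
grip_force: 40.0
```

Emit:
move_arm:
  rows:
    - [0, 0, -1.5, 0, 1]
    - [0, 0, -1.5, 0, 1]
    - [0, 0, -1, 0, 1]
    - [0, 0, 0, 0, 1]
    - [0, 0, -0.5, 0, 1]
    - [0, 0, 0, 0, 1]
    - [0, 0, -0.5, 0, 1]
    - [0, 0, 0, 0, 1]
    - [0, 0, 0, 0, 1]

```text
time: 17.4
tool_pos: [0.5571, 0.2611, 0.1611]
tool_rot: [3.141, 0.0, -2.975]
contact_force: [0.1, 0.3, -1.7]
opening: 0.0135
grip_force: 40.0
```

Emit:
move_arm:
  rows:
    - [0, 0, -0.5, 0, 1]
    - [0, 0, 0, 0, 1]
    - [0, 0, -0.5, 0, 1]
    - [0, 0, 0, 0, 1]
    - [0, 0, 0, 0, 1]

```text
time: 17.9
tool_pos: [0.5572, 0.2611, 0.1609]
tool_rot: [3.141, 0.001, -2.975]
contact_force: [-2.4, -1.5, 6.2]
opening: 0.0136
grip_force: 40.0
```

Seated: the force has reversed and the TCP is at the expected 161 mm. Release and rise.

Emit:
move_arm:
  rows:
    - [0, 0, 0.3, 0, 0.7]
    - [0, 0, 0, 0, 0.3]
    - [0, 0, 0, 0, -0.2]
    - [0, 0, 0, 0, -0.6]
    - [0, 0, 0, 0, -0.6]
    - [0, 0, 0, 0, -0.6]
    - [0, 0, 10, 0, -0.6]
    - [0, 0, 25, 0, -0.6]
    - [0, 0, 40, 0, -0.6]
    - [0, 0, 40, 0, -0.6]
    - [0, 0, 0, 0, -0.6]
    - [0, 0, 0, 0, -0.6]

```text
time: 19.1
tool_pos: [0.5574, 0.2612, 0.2769]
tool_rot: [3.141, 0.003, -2.975]
contact_force: [-0.2, -0.2, 0.2]
opening: 0.0734
grip_force: 0.0
```

```bash
python3 - <<'E'
from h import *
wrist('w5')
im=vision.read_camera('side')[:,:,::-1]; w=cv2.imread('pics/w5.png')
cv2.imwrite('pics/f.png',np.vstack([cv2.resize(im[240:420,60:360],(500,300)),cv2.resize(w,(500,300))]))
E
```

```text
[0.5574 0.2612 0.2769] [ 3.1411e+00  2.9000e-03 -2.9754e+00] 19.1 0.07343723609483321 [-0.2 -0.2  0.2]
```

View pics/f.png

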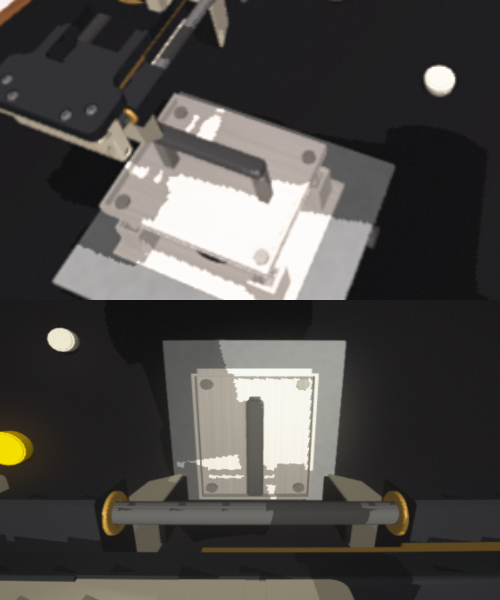

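The frame sits level and square on the posts, the gripper is clear of it, and nothing else has moved.

```bash
python3 -c "
from h import *
print(workorder.hand_in())"
```

```text
the job is handed in; nothing more can be done
None
```

The larger dish is centred on the mat and released. The upper frame is seated level in all four sockets and released, and the job is handed in; the hand-in call gave no verdict.

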